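# Clamp a watch case with the deep-shaft T-key

### The job

Take the long T-key out of its wooden stand, lower it down the deep shaft of the case clamp and feel gently for the hidden square stem until the key's socket drops fully over it. Then turn the key clockwise (seen from above) until the jaw meets the watch case and about 30 degrees further, so that the case is firmly gripped but not crushed. Let go and leave the key standing on the stem; never ram or force the key, and leave the other things where they are.

Things in the scene. Friction and masses are not known exactly. Their poses are not given: they have to be found in the camera images.
- key: T-key, plain steel, 140 mm tall, about 220 g, upright in its stand at the start. Origin: centre of its bottom end; z up the shank. Bottom end: block 23.5 mm square, 35 mm tall, with a square socket 15.5 mm wide, 20 mm deep, open below, its sides parallel to the key's x and y, so it fits the stem every 90 degrees. Then a round 14 mm shank and a crossbar on top.
- key_bar (a point): centre of the key's dark crossbar, 132 mm above the key's bottom. The bar lies along the key's x: 80 mm long (x), 14 mm wide (y), 16 mm high. Grip it at its middle from above, fingers closing along the key's y.
- stand: the key's stand: dark wooden block 60 x 60 x 50 mm, fixed, with a square hole 30 mm wide and 42 mm deep in its top; the key's bottom rests in it 8 mm above the table. Origin: centre of its underside. It may trade places with driver_stand.
- clamp: watch-case clamp, fixed. Origin: at table height on the shaft's axis, z up. Grey base plate 12 mm thick from x -50 to 50, y -50 to 125 mm of its frame. On it an aluminium pillar 76 x 76 mm, top 95 mm above the table, with a vertical round shaft of 40 mm diameter down its middle. Contact forces of key on clamp and stem adding up to over 60 N count as forcing.
- shaft_mouth (a point): centre of the shaft's mouth, on the pillar's top, 95 mm above the table; turns with the clamp. Rim bevelled 3 mm. The shaft is 80 mm deep (floor 15 mm above the table); the stem stands on its floor.
- stem_top (a point): point on the shaft's axis at the height of the stem's top, 39 mm above the table; fixed to the clamp. Stem: 14 mm square, 24 mm tall, top 1.5 mm bevelled to 12 mm square. Its flats lie at an angle that changes each time and is not measured: find it by feel within a 90 degree sweep. The socket drops 20 mm over it with 0.1 rad play. About 0.1 N m turns it; it stays where left.
- jaw: sprung jaw, black bar 44 (x) x 8 (y) x 18 mm by the pillar. Origin: centre of its pressing face, axes as the clamp's. Stem clockwise (from above) drives it along clamp +y, 5 mm per rad, from y 60..64 mm to about y 65 mm, where it stops on the case; then its spring gives 20 N per rad more turn and the key's torque rises by 0.1 N m per rad. Right grip 10 N (4 to 18 will do); over 20 crushes.
- pin_line (a point): middle between the tops of the clamp's two upright fence pins (8 mm diameter, 26 mm apart, 34 mm above the table), 105 mm from the shaft's axis along the clamp's y; the case is pressed against them
- case: round steel watch case, 40 mm diameter, 12 mm tall, white dial up, 80 g, loose on the clamp's base between the jaw and two upright steel fence pins. Origin: centre of its underside.
- driver: bystander: slim T-handled driver, 115 mm tall, 10 mm shank without a socket, crossbar 55 x 12 mm, standing in its own stand. Origin: its bottom end.
- driver_stand: the driver's stand: a dark wooden block 60 x 60 x 50 mm, fixed, like the key's but with a small round hole. Origin: centre of its underside.
- loupe: bystander: black eye loupe, 34 mm diameter, 30 mm tall; origin: centre of its underside
- tin: bystander: flat parts tin, 48 mm diameter, 16 mm tall; origin: centre of its underside
- oil_bottle: bystander: small oil bottle, 32 mm diameter, 60 mm tall; origin: centre of its underside
- jar: bystander: glass jar, 64 mm diameter, 55 mm tall; origin: centre of its underside
- tweezers: bystander: steel tweezers lying flat, 120 mm long, 5 mm high; origin: near the middle, on the table
- movement_ring: bystander: white plastic ring, 44 mm diameter, 12 mm tall; origin: centre of its underside
There are look-alikes about, which are no part of the job. What is shaped like the clamp but blue is not meant. Leave any orange look-alike of the key alone.

How it is judged (in metres and radians):
On the way, in this order (a step that is already met when the one before it is completed fails the run):
1. the key is lifted out of its stand (z of key in the frame of stand above 0.055 m), for 0.1 s.
2. the key's socket is down over the square stem (horizontal distance between key and stem_top below 0.004 m and z of key in the frame of stem_top below -0.015 m and angle between key's own z axis and vertical below 0.2 rad), for 0.1 s.
3. the jaw presses the case (contact force between jaw and case above 4 N), for 0.2 s.
At the end, for the whole second after the job is handed in: The jaw presses the watch case with 4 to 18 N, the case is within 6 mm of where it was, and the key stands at rest, released, on the stem: upright within 0.2 rad, within 4 mm of the shaft's axis, its bottom at least 15 mm below the stem's top (all of step 2 and contact force between jaw and case between 4 and 18 N and distance of case from where it was at the start of the episode below 0.006 m and linear speed of key below 0.02 m/s); the robot touches nothing.
It fails at once if the key is pressed on the clamp or its stem with more than 60 N (contact force between key and clamp above 60 N).
It fails at once if the jaw squeezes the case with more than 20 N (contact force between jaw and case above 20 N).
It fails at once if the robot presses the case or the jaw itself (contact force between any of the fingers, the arm and case above 2 N or contact force between the fingers and jaw above 2 N).
It fails at once if a bystander is moved more than 25 mm (distance of any of driver, loupe, tin, oil_bottle, jar, tweezers, movement_ring from where it was at the start of the episode above 0.025 m).
It also fails if it takes over 67 s, if anything falls off the work surface, if the arm or the gripper's body presses on something with over 40 N, if the wrist force passes 120 N, or if a joint passes its speed limit or range.

### The arm

A 6-joint arm with a two-finger parallel gripper is mounted at the origin on the work surface. World frame = base frame: x ahead of the robot, y to its left, z up, the work surface at z = 0. Lengths are in mm, angles in rad, forces in N, time in s.
With the tool pointing down it reaches from about 350 to 775 mm from the base axis. Payload 7.3 kg.
Tool frame: the origin (TCP) lies at the very end of the fingers, on their centre line; the grasp point (between the pads) lies bot.grip_point_offset behind it (bot.grip_point_offset is the distance from the TCP to the grasp point, in mm); z points along the fingers, y is the line along which they close (so a half turn about z gives the same grasp; the last joint's range is limited). The gripper opens to 92 mm and grips with 3 to 60 N. Pads are 19 mm wide; open, the fingers measure 130 mm over their backs; the gripper's body (75 mm by 190 mm) begins 47 mm behind the grasp point.
Start: joints at [1.014, 0.342, 1.524, -0, 1.275, -0.146], TCP at [209.643, 481.347, 226.741] pointing down, gripper open.
Joint ranges: [-2.53, 2.53], [-0.77, 2.02], [0.04, 2.7], [-1, 4.14], [0.28, 2.66], [-3.11, 3.11]. Speed limits (rad/s): [2.57, 2.57, 3.14, 3.14, 3.14, 3.14].

### API

Orientations are given as [roll, pitch, yaw] about the fixed x, y, z axes, in that order (R = Rz(yaw) Ry(pitch) Rx(roll)).
In Python, from plant import bot gives the robot as it stands. The module is installed in compiled form; this text tells all that it offers.
- The arm moves only by the tool carry_out, never from a script. Its argument "plan" is a list of rows, each an object of numbers: "tx", "ty", "tz": the shift along the world's x, y, z in mm; "rx", "ry", "rz": the turn, a rotation vector about the world's x, y, z in rad. A call has 1 to 12 rows; each row shifts and turns the commanded pose from where the row before left it; what a row does not reach is not made up. A row lasts 1/10 s, in which the tool goes at most 50 mm and 8.59 degrees, less where a joint would pass 70% of its speed; a pose out of reach is approached as far as the arm can. A call with a gripper value outside its range is refused whole. "gripper" is the closure, from 0 (fully open) to 1 (shut), set as the call begins (left out, the last holds). The fingers move at their own pace and stop on an object; the grip force is fixed at half the most. Time passes only in rows, so rows that do not move let the fingers close. It gives the time, the measured TCP pose, the force, the opening and the grip force at its end, in the units of the state.
- bot.get_obs(): the state, without advancing time (a new reading comes with each control period).
- bot.capture(name): name is "side" or "top" or "wrist"; returns the picture (400x640x3 uint8, red, green, blue); there is no depth.
- bot.camera_model(name): a dict with "camera_matrix" (3x3 intrinsics, pixels), "dist" ([k1, k2, p1, p2, k3] as OpenCV has them; the pictures are not rectified), "R" (3x3) and "t" (3): a world point X has camera coordinates R X + t. Camera axes: x right, y down, z forward; pixel columns grow to the right and rows downward; lengths in mm; the calibration is good to about 2 mm. A picture is of the moment at which its call begins: read the wrist's pose just before it. camera_model takes no time and is no camera call; for the wrist camera it gives the pose at the moment of the call.
- bot.close_job(): hands the job in; it is judged then, once.
The state is a dict: "time": time; "joint_positions": joint angles; "dq": joint speeds; "tau": joint torques, N m; "tool_pos": TCP position; "tcp_rot": TCP orientation; "contact_force": force on the tool from outside, world axes, zero at the start; "moment": the same for the moment, N m; "grip_width": finger opening in mm; "finger_force": force on a finger pad.
Only numpy, scipy, OpenCV 4.12 (cv2) and the standard library are available. Lean on these libraries where they do the work, as an engineer would, in place of code of your own. Each camera call takes 0.05 s, during which the arm holds its last target. There are 200 camera calls.

## Working session

There is one attempt and no reset: what is moved stays moved. The work goes in short steps, Python scripts to look and compute and a tool call to move; the robot and the scene stay as the last step left them, time stands still between calls to the robot, and variables do not carry over. Pictures are saved under pics/ and viewed, at most 10 in all, crops included, and the job is handed in when it is done.

Besides the shell and the picture viewer there is one more tool, called after "Call:" as a command line: name --argument value ..., lists and objects as JSON in quotes. carry_out: Moves the arm, as the interface text tells. Its arguments: {"type":"object","properties":{"plan":{"type":"array"},"gripper":{"type":"number"}},"required":["plan"]}

```bash
mkdir -p pics; cat > h.py <<'E'
import numpy as np, cv2
from plant import bot
def ray(cam,u,v):
    K=np.array(cam["camera_matrix"]);d=np.array(cam["dist"]);R=np.array(cam["R"]);t=np.array(cam["t"]).ravel()
    p=cv2.undistortPoints(np.array([[[u,v]]],float),K,d)[0,0]
    return -R.T@t, R.T@np.array([p[0],p[1],1.])
def onz(cam,u,v,z):
    c,d=ray(cam,u,v); return c+d*(z-c[2])/d[2]
def proj(cam,X):
    R=np.array(cam["R"]);t=np.array(cam["t"]).ravel()
    return cv2.projectPoints(np.array([X],float),cv2.Rodrigues(R)[0],t,np.array(cam["camera_matrix"]),np.array(cam["dist"]))[0][0,0]
def save(n,im): cv2.imwrite("pics/"+n,im[:,:,::-1])
E
python3 - <<'E'
from h import *
print(bot.get_obs()); print(bot.grip_point_offset)
for n in("top","side"):
    save(n+"0.png",bot.capture(n))
    c=bot.camera_model(n); print(n,np.round(c["R"],3).tolist(),np.round(c["t"],1), np.round(c["camera_matrix"],0).tolist())
E
```

```text
{'time': 0.0, 'joint_positions': array([ 1.01401247e+00,  3.42726951e-01,  1.52501979e+00, -1.93340072e-05,
        1.27537538e+00, -1.46016072e-01]), 'dq': array([ 1.27885788e-03,  8.29194996e-06,  3.53129303e-04, -1.91655849e-04,
       -2.01021139e-05,  3.28088508e-04]), 'tau': array([-6.49117883e-04, -4.31246638e+01, -2.44216383e+01,  7.16448203e-02,
        5.60732873e-02, -1.50401779e-04]), 'tool_pos': array([209.41736572, 480.98547548, 226.04179168]), 'tcp_rot': array([-3.14007677e+00, -2.04243432e-04,  2.73083035e+00]), 'contact_force': array([-0.15756019, -0.78948242,  0.46990138]), 'moment': array([-0.00386822, -0.03176569, -0.01315082]), 'finger_force': 0.0, 'grip_width': 92.13844732441001}
18.8
top [[-0.002, -1.0, -0.001], [-0.984, 0.002, -0.179], [0.179, 0.001, -0.984]] [  -5.1  584.7 1375.9] [[491.0, 0.0, 328.0], [0.0, 491.0, 190.0], [0.0, 0.0, 1.0]]
side [[0.905, -0.426, 0.001], [-0.327, -0.696, -0.639], [0.273, 0.578, -0.769]] [-518.6  273.5 1177.8] [[475.0, 0.0, 312.0], [0.0, 475.0, 200.0], [0.0, 0.0, 1.0]]
```

View pics/top0.png

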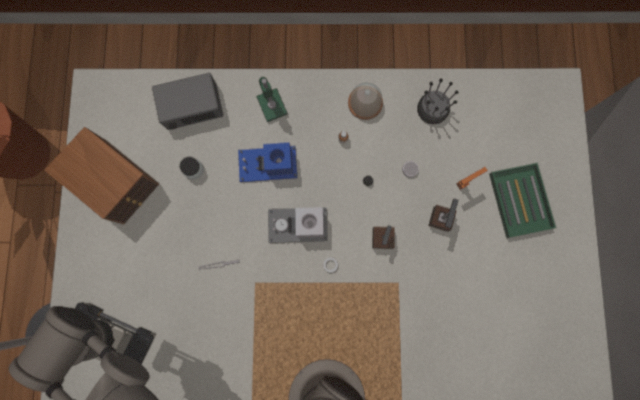

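View pics/side0.png

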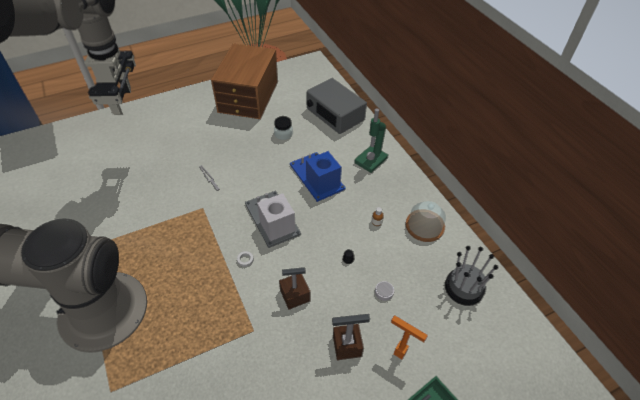

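The key candidates in the top view are the larger grey T at (452,210), which has a wide square hole, the smaller T at (387,236), which is the driver, and the orange T at (470,178), a look-alike. The clamp candidates are the grey one at (300,224) and the blue one at (268,162), a look-alike. I choose the grey T at (452,210) and the grey clamp, and will check both in a close crop.

```bash
python3 - <<'E'
from h import *
t=cv2.imread("pics/top0.png");s=cv2.imread("pics/side0.png")
a=cv2.resize(t[185:250,415:480],(390,390),interpolation=cv2.INTER_CUBIC)
b=cv2.resize(t[195:255,260:340],(400,300),interpolation=cv2.INTER_CUBIC)
c=cv2.resize(s[305:365,320:385],(390,290*1),interpolation=cv2.INTER_CUBIC)
im=np.zeros((590,800,3),np.uint8); im[:390,:390]=a; im[:300,400:800]=b; im[300:590,400:790]=c
cv2.imwrite("pics/crop1.png",im)
E
```

```text
(no output)
```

View pics/crop1.png

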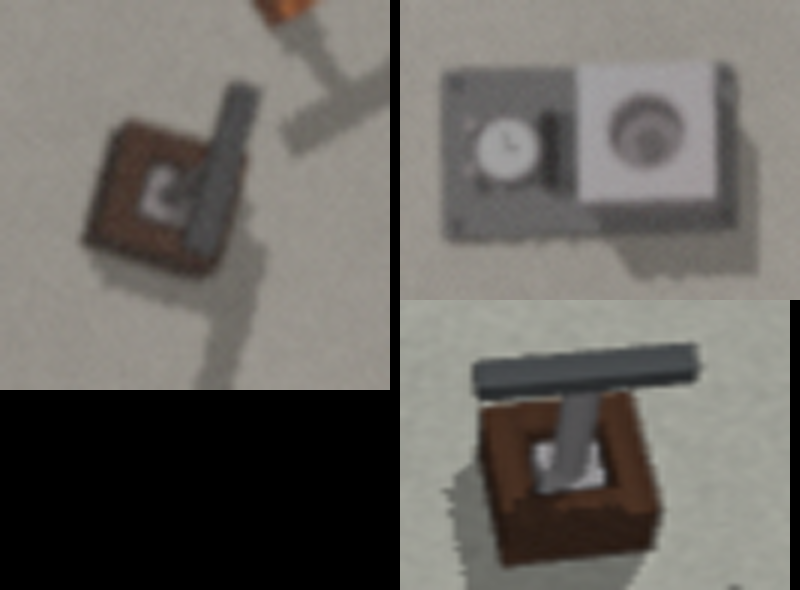

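The crop confirms it: the T at (452,213) stands in a wide square hole showing the steel socket block, so it is the key. The grey clamp has its shaft mouth at (309.4,221) and the white dial at (281,225).

```bash
python3 - <<'E'
from h import *
c=bot.camera_model("top")
f=lambda u,v,z:onz(c,u,v,z)[:2]
e1=f(415+242/6,185+92/6,148);e2=f(415+201/6,185+246/6,148)
print("bar",(e1+e2)/2,np.linalg.norm(e1-e2),np.arctan2(*(e1-e2)[::-1]))
m=f(260+247/5,195+131/5,95);w=f(260+106/5,195+149/5,24)
print("mouth",m,"case",w,"dir y",np.arctan2(*(w-m)[::-1]),np.linalg.norm(w-m))
print("stand top corners",[f(415+u/6,185+v/6,50) for u,v in((132,122),(246,155),(205,273),(88,240))])
print("driver bar", f(387,233,115))
o=bot.get_obs();print(o["tool_pos"],o["tcp_rot"])
E
```

```text
bar [ 502.99786745 -338.10524405] 72.7711700874594 -0.3013550596043833
mouth [487.91822841  47.0779366 ] case [485.7540124  132.53739907] dir y 1.5961153900344462 85.48686190255046
stand top corners [array([ 538.79575461, -320.72913701]), array([ 522.6406588 , -374.91939147]), array([ 465.73473791, -352.57524935]), array([ 481.64641537, -297.28462076])]
driver bar [ 452.78106164 -166.34507935]
[209.43789599 481.02957964 226.14848584] [-3.14031904e+00 -1.72472009e-04  2.73085359e+00]
```

Call:
carry_out --plan '[{"tx": 30, "ty": -39, "tz": 4}, {"tx": 30, "ty": -39, "tz": 4}, {"tx": 30, "ty": -39, "tz": 4}, {"tx": 30, "ty": -39, "tz": 4}, {"tx": 30, "ty": -39, "tz": 4}, {"tx": 30, "ty": -39, "tz": 4}, {"tx": 10, "ty": -48}, {"tx": 10, "ty": -48}, {"tx": 10, "ty": -48}, {"tx": 10, "ty": -48}, {"tx": 10, "ty": -48}, {"tx": 10, "ty": -48}]' --gripper 0.2

```text
invalid input at $.plan[0]: expected keys tx, ty, tz, rx, ry, rz
```

All six keys are required in each row.

Call:
carry_out --plan '[{"tx": 30, "ty": -39, "tz": 4, "rx": 0, "ry": 0, "rz": 0}, {"tx": 30, "ty": -39, "tz": 4, "rx": 0, "ry": 0, "rz": 0}, {"tx": 30, "ty": -39, "tz": 4, "rx": 0, "ry": 0, "rz": 0}, {"tx": 30, "ty": -39, "tz": 4, "rx": 0, "ry": 0, "rz": 0}, {"tx": 30, "ty": -39, "tz": 4, "rx": 0, "ry": 0, "rz": 0}, {"tx": 30, "ty": -39, "tz": 4, "rx": 0, "ry": 0, "rz": 0}, {"tx": 10, "ty": -48, "tz": 0, "rx": 0, "ry": 0, "rz": 0}, {"tx": 10, "ty": -48, "tz": 0, "rx": 0, "ry": 0, "rz": 0}, {"tx": 10, "ty": -48, "tz": 0, "rx": 0, "ry": 0, "rz": 0}, {"tx": 10, "ty": -48, "tz": 0, "rx": 0, "ry": 0, "rz": 0}, {"tx": 10, "ty": -48, "tz": 0, "rx": 0, "ry": 0, "rz": 0}, {"tx": 10, "ty": -48, "tz": 0, "rx": 0, "ry": 0, "rz": 0}]' --gripper 0.2

```text
time: 1.3
tool_pos: [449.5, -42.6, 250.6]
tcp_rot: [3.141, -0.0, 2.731]
contact_force: [1.3, -0.0, -0.2]
grip_width: 73.4
finger_force: 0.0
```

Call:
carry_out --plan '[{"tx": 7, "ty": -42, "tz": 2, "rx": 0, "ry": 0, "rz": 0.013}, {"tx": 7, "ty": -42, "tz": 2, "rx": 0, "ry": 0, "rz": 0.013}, {"tx": 7, "ty": -42, "tz": 2, "rx": 0, "ry": 0, "rz": 0.013}, {"tx": 7, "ty": -42, "tz": 2, "rx": 0, "ry": 0, "rz": 0.013}, {"tx": 7, "ty": -42, "tz": 2, "rx": 0, "ry": 0, "rz": 0.013}, {"tx": 8, "ty": -42, "tz": 2, "rx": 0, "ry": 0, "rz": 0.013}, {"tx": 10, "ty": -43, "tz": 0, "rx": 0, "ry": 0, "rz": 0.012}, {"tx": 0, "ty": 0, "tz": 0, "rx": 0, "ry": 0, "rz": 0}, {"tx": 0, "ty": 0, "tz": 0, "rx": 0, "ry": 0, "rz": 0}]'

```text
time: 2.2
tool_pos: [502.2, -336.0, 261.5]
tcp_rot: [3.14, -0.002, 2.819]
contact_force: [-0.7, 0.2, -0.1]
grip_width: 73.8
finger_force: 0.0
```

```bash
python3 - <<'E'
from h import *
o=bot.get_obs();print(o["tool_pos"],o["tcp_rot"],o["joint_positions"])
c=bot.camera_model("wrist");im=bot.capture("wrist");save("w1.png",im)
import pickle;pickle.dump(c,open("w1.pkl","wb"))
print(-np.array(c["R"]).T@np.array(c["t"]).ravel(), proj(c,[503,-337,148]),proj(c,[503,-337,50]))
E
```

```text
[ 502.1816579  -336.02730457  261.45553097] [ 3.14031015e+00 -2.13380408e-03  2.81910109e+00] [-7.16683061e-01  4.70726897e-01  1.22789062e+00  3.67512727e-04
  1.44543786e+00 -1.96503286e+00]
[ 429.3459539  -311.92239524  419.23778055] [320.97184469 195.97264064] [321.10465936 170.14969007]
```

View pics/w1.png

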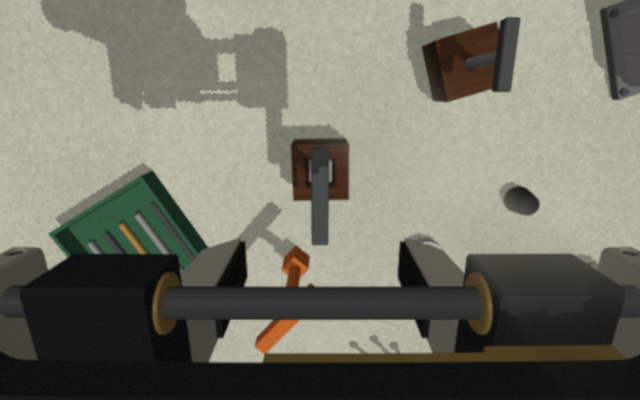

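The key bar sits at u 312–328, v 149–244, which is where I predicted its centre (321,196). The orange look-alike is at (290,290) and the driver's stand is at (465,60).

```bash
python3 - <<'E'
from h import *
import pickle
c=pickle.load(open("w1.pkl","rb"));im=cv2.imread("pics/w1.png")
hsv=cv2.cvtColor(im,cv2.COLOR_BGR2HSV)
roi=np.zeros(im.shape[:2],np.uint8);roi[140:250,295:350]=1
m=((hsv[...,1]<75)&(hsv[...,2]<115)).astype(np.uint8)*roi
for v in range(145,250,6):
    us=np.where(m[v])[0]; print(v,us.min() if len(us) else None,us.max() if len(us) else None, end=" | ")
m[:205]=0
L=[];
pts=[(np.where(m[v])[0].mean(),v) for v in range(206,240)]
p=np.polyfit([q[1] for q in pts],[q[0] for q in pts],1)
a=onz(c,np.polyval(p,149.5),149.5,148)[:2];b=onz(c,np.polyval(p,244),244,148)[:2]
print("\n",a,b,(a+b)/2,np.linalg.norm(a-b),np.arctan2(*(a-b)[::-1]))
E
```

```text
145 348 348 | 151 311 348 | 157 310 348 | 163 309 348 | 169 308 348 | 175 308 348 | 181 308 348 | 187 311 348 | 193 311 348 | 199 311 347 | 205 312 327 | 211 312 328 | 217 312 328 | 223 312 327 | 229 312 327 | 235 312 327 | 241 312 327 | 247 None None | 
 [ 468.25837256 -325.58883172] [ 541.29178743 -351.26647877] [ 504.77507999 -338.42765524] 77.415897884711 2.8035041432774728
```

Call:
carry_out --plan '[{"tx": 1, "ty": -1, "tz": -30, "rx": 0, "ry": 0, "rz": -0.015}, {"tx": 1, "ty": -1, "tz": -30, "rx": 0, "ry": 0, "rz": 0}, {"tx": 0, "ty": 0, "tz": -30, "rx": 0, "ry": 0, "rz": 0}, {"tx": 0, "ty": 0, "tz": -25, "rx": 0, "ry": 0, "rz": 0}, {"tx": 0, "ty": 0, "tz": -15, "rx": 0, "ry": 0, "rz": 0}, {"tx": 0, "ty": 0, "tz": -10, "rx": 0, "ry": 0, "rz": 0}, {"tx": 0, "ty": 0, "tz": 0, "rx": 0, "ry": 0, "rz": 0}, {"tx": 0, "ty": 0, "tz": 0, "rx": 0, "ry": 0, "rz": 0}]'

```text
time: 3.05
tool_pos: [505.1, -337.3, 123.8]
tcp_rot: [-3.141, 0.001, 2.806]
contact_force: [-0.3, -0.9, -0.4]
grip_width: 73.3
finger_force: 0.0
```

Call:
carry_out --plan '[{"tx": 0, "ty": 0, "tz": 0, "rx": 0, "ry": 0, "rz": 0}, {"tx": 0, "ty": 0, "tz": 0, "rx": 0, "ry": 0, "rz": 0}, {"tx": 0, "ty": 0, "tz": 0, "rx": 0, "ry": 0, "rz": 0}, {"tx": 0, "ty": 0, "tz": 0, "rx": 0, "ry": 0, "rz": 0}, {"tx": 0, "ty": 0, "tz": 0, "rx": 0, "ry": 0, "rz": 0}, {"tx": 0, "ty": 0, "tz": 0, "rx": 0, "ry": 0, "rz": 0}, {"tx": 0, "ty": 0, "tz": 0, "rx": 0, "ry": 0, "rz": 0}, {"tx": 0, "ty": 0, "tz": 0, "rx": 0, "ry": 0, "rz": 0}]' --gripper 1

```text
time: 3.85
tool_pos: [504.6, -337.7, 122.7]
tcp_rot: [3.141, -0.0, 2.806]
contact_force: [0.0, 0.0, -0.4]
grip_width: 13.8
finger_force: 1.9
```

Call:
carry_out --plan '[{"tx": 0, "ty": 0, "tz": 0, "rx": 0, "ry": 0, "rz": 0}, {"tx": 0, "ty": 0, "tz": 0, "rx": 0, "ry": 0, "rz": 0}, {"tx": 0, "ty": 0, "tz": 5, "rx": 0, "ry": 0, "rz": 0}, {"tx": 0, "ty": 0, "tz": 10, "rx": 0, "ry": 0, "rz": 0}, {"tx": 0, "ty": 0, "tz": 20, "rx": 0, "ry": 0, "rz": 0}, {"tx": 0, "ty": 0, "tz": 25, "rx": 0, "ry": 0, "rz": 0}, {"tx": 0, "ty": 0, "tz": 25, "rx": 0, "ry": 0, "rz": 0}, {"tx": 0, "ty": 0, "tz": 25, "rx": 0, "ry": 0, "rz": 0}, {"tx": 0, "ty": 0, "tz": 20, "rx": 0, "ry": 0, "rz": 0}, {"tx": 0, "ty": 0, "tz": 20, "rx": 0, "ry": 0, "rz": 0}, {"tx": 0, "ty": 0, "tz": 10, "rx": 0, "ry": 0, "rz": 0}, {"tx": 0, "ty": 0, "tz": 0, "rx": 0, "ry": 0, "rz": 0}]'

```text
time: 5.05
tool_pos: [505.1, -338.0, 284.6]
tcp_rot: [-3.14, 0.003, 2.806]
contact_force: [-0.5, -0.0, -2.3]
grip_width: 13.7
finger_force: 30.0
```

Call:
carry_out --plan '[{"tx": 3, "ty": 25, "tz": 0, "rx": 0, "ry": 0, "rz": 0}, {"tx": 4, "ty": 36, "tz": 0, "rx": 0, "ry": 0, "rz": 0}, {"tx": 4, "ty": 36, "tz": 0, "rx": 0, "ry": 0, "rz": 0}, {"tx": 4, "ty": 36, "tz": 0, "rx": 0, "ry": 0, "rz": 0}, {"tx": 4, "ty": 36, "tz": 0, "rx": 0, "ry": 0, "rz": 0}, {"tx": 4, "ty": 36, "tz": 0, "rx": 0, "ry": 0, "rz": 0}, {"tx": 4, "ty": 36, "tz": 0, "rx": 0, "ry": 0, "rz": 0}, {"tx": 4, "ty": 36, "tz": 0, "rx": 0, "ry": 0, "rz": 0}, {"tx": 4, "ty": 36, "tz": 0, "rx": 0, "ry": 0, "rz": 0}, {"tx": 0, "ty": 28, "tz": 0, "rx": 0, "ry": 0, "rz": 0}, {"tx": 0, "ty": 16, "tz": 0, "rx": 0, "ry": 0, "rz": 0}, {"tx": 0, "ty": 0, "tz": 0, "rx": 0, "ry": 0, "rz": 0}]'

```text
time: 6.25
tool_pos: [539.2, 21.0, 282.0]
tcp_rot: [3.142, -0.001, 2.808]
contact_force: [-0.2, -1.0, -2.2]
grip_width: 13.6
finger_force: 30.0
```

```bash
python3 - <<'E'
from h import *
import pickle
o=bot.get_obs();print(o["tool_pos"],o["tcp_rot"],o["joint_positions"])
c=bot.camera_model("wrist");im=bot.capture("wrist");save("w2.png",im);t=bot.capture("top");save("t2.png",t)
pickle.dump(c,open("w2.pkl","wb"))
print(-np.array(c["R"]).T@np.array(c["t"]).ravel(), proj(c,[488,47,95]),proj(c,[488,47,39]))
E
```

```text
[539.21545468  20.97788175 282.01402828] [ 3.14158851e+00 -1.43462567e-03  2.80838198e+00] [-1.03369725e-01  3.33658065e-01  1.38275460e+00  3.34350688e-04
  1.42657595e+00 -1.34100366e+00]
[466.60277268  46.11343466 439.73748585] [330.3702305  114.67067484] [329.21733434 111.62090193]
```

View pics/w2.png

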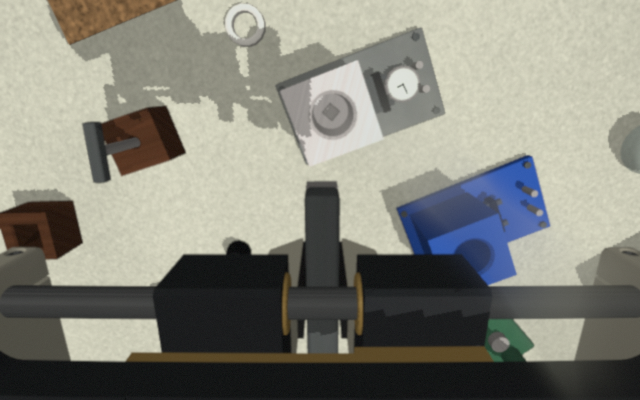

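The grey clamp is at upper centre. Its shaft mouth is at about (333,114), and the square stem top shows inside at about (332,110). The held key bar is at (322,215).

```bash
python3 - <<'E'
from h import *
im=cv2.imread("pics/w2.png")
a=cv2.resize(im[75:155,290:390],(800,640)[:2],interpolation=cv2.INTER_CUBIC)[:600]
g=cv2.cvtColor(a,cv2.COLOR_BGR2GRAY);g=cv2.createCLAHE(2,(4,4)).apply(g)
cv2.imwrite("pics/crop2.png",g)
E
```

```text
(no output)
```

View pics/crop2.png

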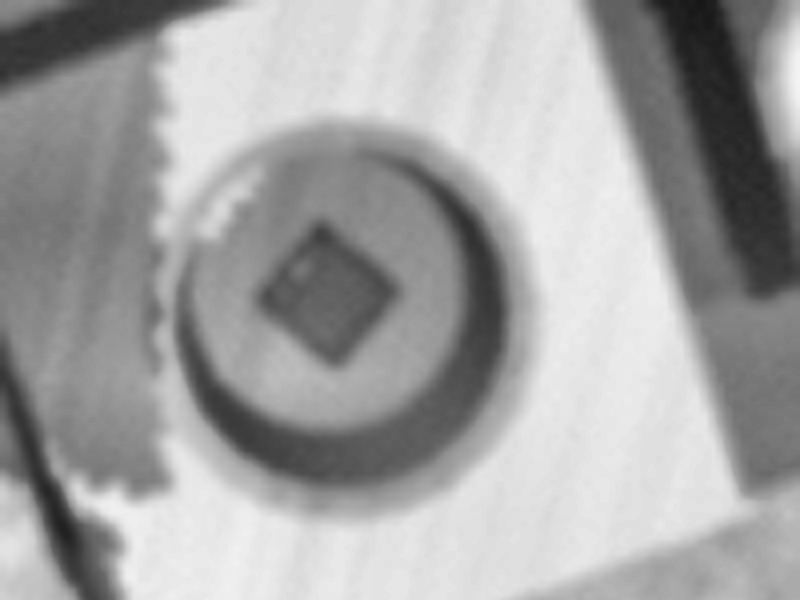

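The stem's square is clear in the crop: its corners are at (322,222), (400,293), (336,365) and (258,298), and the mouth's outer rim is centred at about (355,318).

```bash
python3 - <<'E'
from h import *
import pickle
c=pickle.load(open("w2.pkl","rb"))
q=[onz(c,290+x/8,75+y/8,39)[:2] for x,y in((322,222),(400,293),(336,365),(258,298))]
print("stem c",np.mean(q,0)); 
for i in range(4):
    d=q[(i+1)%4]-q[i]; print(np.linalg.norm(d),np.arctan2(d[1],d[0])%(np.pi/2))
print("mouth",onz(c,290+355/8,75+318/8,95))
# held bar: lateral line & angle
im=cv2.imread("pics/w2.png");g=cv2.cvtColor(im,cv2.COLOR_BGR2GRAY)
z=bot.get_obs()["tool_pos"][2]+18.8+8
pts=[]
for v in range(192,238,5):
    us=np.where(g[v,295:350]<95)[0]+295; pts.append((us.min(),us.max(),v))
print(pts,z)
for v in (192,232):
    p=[x for x in pts if x[2]==v][0]; print(onz(c,(p[0]+p[1])/2,v,z))
print(onz(c,322,183,z))
E
```

```text
stem c [488.89841334  48.88550218]
14.16165440581469 0.5177516690989554
12.89998465475272 0.5063594822688249
13.908757585569044 0.540268098768923
13.212750140251893 0.5260366865007304
mouth [489.29378476  50.52109977  95.        ]
[(np.int64(306), np.int64(337), 192), (np.int64(305), np.int64(338), 197), (np.int64(305), np.int64(338), 202), (np.int64(305), np.int64(338), 207), (np.int64(305), np.int64(338), 212), (np.int64(305), np.int64(338), 217), (np.int64(306), np.int64(338), 222), (np.int64(306), np.int64(338), 227), (np.int64(306), np.int64(338), 232), (np.int64(306), np.int64(338), 237)] 309.06375433773024
[500.58244589  34.15581707 309.06375434]
[515.92718154  29.04594501 309.06375434]
[497.34295208  35.47614471 309.06375434]
```

Call:
carry_out --plan '[{"tx": -10, "ty": 5, "tz": 0, "rx": 0, "ry": 0, "rz": -0.143}, {"tx": -10, "ty": 6, "tz": 0, "rx": 0, "ry": 0, "rz": -0.143}, {"tx": -10, "ty": 6, "tz": 0, "rx": 0, "ry": 0, "rz": -0.143}, {"tx": -10, "ty": 6, "tz": 0, "rx": 0, "ry": 0, "rz": -0.143}, {"tx": -10, "ty": 5, "tz": 0, "rx": 0, "ry": 0, "rz": -0.143}, {"tx": 0, "ty": 0, "tz": 0, "rx": 0, "ry": 0, "rz": 0}, {"tx": 0, "ty": 0, "tz": -20, "rx": 0, "ry": 0, "rz": 0}, {"tx": 0, "ty": 0, "tz": -25, "rx": 0, "ry": 0, "rz": 0}, {"tx": 0, "ty": 0, "tz": -15, "rx": 0, "ry": 0, "rz": 0}, {"tx": 0, "ty": 0, "tz": 0, "rx": 0, "ry": 0, "rz": 0}, {"tx": 0, "ty": 0, "tz": 0, "rx": 0, "ry": 0, "rz": 0}]'

```text
time: 7.45
tool_pos: [490.3, 46.5, 223.1]
tcp_rot: [3.141, 0.0, 2.092]
contact_force: [-0.6, 0.1, -2.3]
grip_width: 13.6
finger_force: 30.0
```

```bash
python3 - <<'E'
from h import *
o=bot.get_obs();print(o["tool_pos"],o["tcp_rot"],o["joint_positions"][5],o["contact_force"],o["moment"])
a=cv2.resize(bot.capture("side")[150:260,220:340],(600,550),interpolation=cv2.INTER_CUBIC)
save("s3.png",a)
E
```

```text
[490.28021411  46.51653411 223.06503902] [3.14134534e+00 4.07365781e-04 2.09198840e+00] -0.5821556394021311 [-0.61200292  0.08526736 -2.31197624] [-0.02322515  0.03063973  0.01458048]
```

View pics/s3.png

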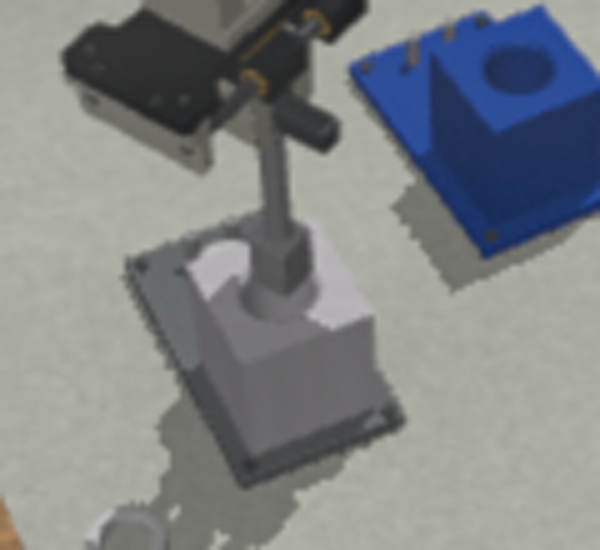

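The key hangs upright just above the mouth, which is at about (280,290) in the crop. I'll correct by a couple of mm and lower it.

Call:
carry_out --plan '[{"tx": -1, "ty": 2, "tz": 0, "rx": 0, "ry": 0, "rz": 0}, {"tx": 0, "ty": 0, "tz": -8, "rx": 0, "ry": 0, "rz": 0}, {"tx": 0, "ty": 0, "tz": -8, "rx": 0, "ry": 0, "rz": 0}, {"tx": 0, "ty": 0, "tz": -8, "rx": 0, "ry": 0, "rz": 0}, {"tx": 0, "ty": 0, "tz": -8, "rx": 0, "ry": 0, "rz": 0}, {"tx": 0, "ty": 0, "tz": -8, "rx": 0, "ry": 0, "rz": 0}, {"tx": 0, "ty": 0, "tz": -8, "rx": 0, "ry": 0, "rz": 0}, {"tx": 0, "ty": 0, "tz": 0, "rx": 0, "ry": 0, "rz": 0}]'

```text
time: 8.3
tool_pos: [487.9, 49.4, 173.4]
tcp_rot: [-3.14, -0.001, 2.091]
contact_force: [-0.6, -0.7, -3.0]
grip_width: 13.8
finger_force: 30.0
```

Call:
carry_out --plan '[{"tx": 0, "ty": 0, "tz": -5, "rx": 0, "ry": 0, "rz": 0}, {"tx": 0, "ty": 0, "tz": -5, "rx": 0, "ry": 0, "rz": 0}, {"tx": 0, "ty": 0, "tz": -5, "rx": 0, "ry": 0, "rz": 0}, {"tx": 0, "ty": 0, "tz": -3, "rx": 0, "ry": 0, "rz": 0}, {"tx": 0, "ty": 0, "tz": -2, "rx": 0, "ry": 0, "rz": 0}, {"tx": 0, "ty": 0, "tz": -1, "rx": 0, "ry": 0, "rz": 0}, {"tx": 0, "ty": 0, "tz": 0, "rx": 0, "ry": 0, "rz": 0}]'

```text
time: 9.0
tool_pos: [488.7, 49.3, 153.7]
tcp_rot: [3.142, -0.0, 2.091]
contact_force: [0.7, -1.0, -1.7]
grip_width: 13.9
finger_force: 30.0
```

Call:
carry_out --plan '[{"tx": 0, "ty": 0, "tz": -1, "rx": 0, "ry": 0, "rz": 0}, {"tx": 0, "ty": 0, "tz": -1, "rx": 0, "ry": 0, "rz": 0}, {"tx": 0, "ty": 0, "tz": 0, "rx": 0, "ry": 0, "rz": 0}]'

```text
time: 9.3
tool_pos: [488.6, 49.3, 151.7]
tcp_rot: [3.142, -0.0, 2.091]
contact_force: [-0.4, 0.3, -3.0]
grip_width: 13.6
finger_force: 30.0
```

Call:
carry_out --plan '[{"tx": 0, "ty": 0, "tz": -1, "rx": 0, "ry": 0, "rz": 0}, {"tx": 0, "ty": 0, "tz": -1, "rx": 0, "ry": 0, "rz": 0}, {"tx": 0, "ty": 0, "tz": -1, "rx": 0, "ry": 0, "rz": 0}, {"tx": 0, "ty": 0, "tz": 0, "rx": 0, "ry": 0, "rz": 0}]'

```text
time: 9.7
tool_pos: [488.5, 49.3, 148.5]
tcp_rot: [-3.141, -0.0, 2.091]
contact_force: [-0.0, -1.1, -1.7]
grip_width: 13.6
finger_force: 30.0
```

Call:
carry_out --plan '[{"tx": 0, "ty": 0, "tz": -1, "rx": 0, "ry": 0, "rz": 0}, {"tx": 0, "ty": 0, "tz": -1, "rx": 0, "ry": 0, "rz": 0}, {"tx": 0, "ty": 0, "tz": -1, "rx": 0, "ry": 0, "rz": 0}, {"tx": 0, "ty": 0, "tz": -1, "rx": 0, "ry": 0, "rz": 0}, {"tx": 0, "ty": 0, "tz": 0, "rx": 0, "ry": 0, "rz": 0}]'

```text
time: 10.2
tool_pos: [488.5, 49.4, 144.6]
tcp_rot: [-3.141, -0.0, 2.091]
contact_force: [0.3, -0.2, -2.7]
grip_width: 13.5
finger_force: 30.0
```

Call:
carry_out --plan '[{"tx": 0, "ty": 0, "tz": -2, "rx": 0, "ry": 0, "rz": 0}, {"tx": 0, "ty": 0, "tz": -2, "rx": 0, "ry": 0, "rz": 0}, {"tx": 0, "ty": 0, "tz": -2, "rx": 0, "ry": 0, "rz": 0}, {"tx": 0, "ty": 0, "tz": -2, "rx": 0, "ry": 0, "rz": 0}, {"tx": 0, "ty": 0, "tz": -1, "rx": 0, "ry": 0, "rz": 0}, {"tx": 0, "ty": 0, "tz": 0, "rx": 0, "ry": 0, "rz": 0}]'

```text
time: 10.8
tool_pos: [488.5, 49.3, 135.5]
tcp_rot: [-3.141, -0.0, 2.091]
contact_force: [0.0, -0.2, -1.6]
grip_width: 14.4
finger_force: 30.0
```

Call:
carry_out --plan '[{"tx": 0, "ty": 0, "tz": -0.7, "rx": 0, "ry": 0, "rz": 0}, {"tx": 0, "ty": 0, "tz": -0.7, "rx": 0, "ry": 0, "rz": 0}, {"tx": 0, "ty": 0, "tz": 0, "rx": 0, "ry": 0, "rz": 0}]'

```text
time: 11.1
tool_pos: [488.6, 49.4, 134.3]
tcp_rot: [-3.142, -0.0, 2.091]
contact_force: [0.6, 1.4, -1.7]
grip_width: 13.8
finger_force: 30.0
```

Call:
carry_out --plan '[{"tx": 0, "ty": 0, "tz": -0.5, "rx": 0, "ry": 0, "rz": 0}, {"tx": 0, "ty": 0, "tz": -0.5, "rx": 0, "ry": 0, "rz": 0}, {"tx": 0, "ty": 0, "tz": 0, "rx": 0, "ry": 0, "rz": 0}]'

```text
time: 11.4
tool_pos: [488.8, 49.3, 133.6]
tcp_rot: [3.141, 0.0, 2.091]
contact_force: [0.3, -0.3, 1.0]
grip_width: 13.6
finger_force: 30.0
```

```bash
python3 - <<'E'
from h import *
o=bot.get_obs();print(o["tool_pos"],o["joint_positions"][5],o["contact_force"],o["moment"],o["tau"][5])
E
```

```text
[488.76576433  49.3434883  133.57123562] -0.5755796708044879 [ 0.34071192 -0.25559392  0.98280015] [-0.0622341   0.12192654 -0.03936476] -0.00010260924909744062
```

The key is seated: the bottom is about 20 mm down the stem, with about 3 N of upward reaction. Now I'll start turning gently and watch the torque and the jaw.

Call:
carry_out --plan '[{"tx": 0, "ty": 0, "tz": 0.3, "rx": 0, "ry": 0, "rz": -0.05}, {"tx": 0, "ty": 0, "tz": 0, "rx": 0, "ry": 0, "rz": -0.05}, {"tx": 0, "ty": 0, "tz": 0, "rx": 0, "ry": 0, "rz": -0.05}, {"tx": 0, "ty": 0, "tz": 0, "rx": 0, "ry": 0, "rz": 0}]'

```text
time: 11.8
tool_pos: [488.7, 49.4, 133.6]
tcp_rot: [3.141, -0.0, 1.94]
contact_force: [0.5, -0.3, -2.0]
grip_width: 13.7
finger_force: 30.0
```

```bash
cat > tq.py <<'E'
from h import *
import sys,pickle
n=sys.argv[1];M=[];F=[]
for i in range(5):
    im=bot.capture("wrist");o=bot.get_obs();M.append(o["moment"]);F.append(o["contact_force"])
c=bot.camera_model("wrist");pickle.dump(c,open(n+".pkl","wb"));save(n+".png",im)
print(o["time"],o["tool_pos"],o["tcp_rot"][2],o["joint_positions"][5],"M",np.mean(M,0),np.std(M,0)[2],"F",np.mean(F,0),"tau6",o["tau"][5])
print(proj(c,[489,114,31]),proj(c,[487,134,24]))
E
python3 tq.py w4
```

```text
12.05 [488.66927002  49.36577171 133.63008343] 1.9415739313246927 -0.42637173919147264 M [ 2.85646707e-05 -4.37872225e-02  3.93116336e-02] 0.011014895078701351 F [ 0.16492382  0.32308627 -1.62062   ] tau6 0.01654906722251326
[355.20190716 117.03688376] [362.57571932  88.63916513]
```

View pics/w4.png

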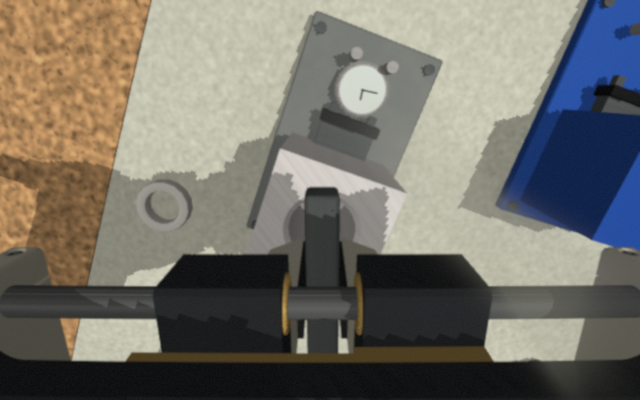

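The wrist camera looks straight onto the work: the jaw is the dark bar at (350,123), the dial is at (362,90) and the pins are at (357,52) and (391,67).

```bash
cat > gap.py <<'E'
from h import *
import sys,pickle
def run(n):
    c=pickle.load(open(n+".pkl","rb"));im=cv2.imread("pics/"+n+".png");hsv=cv2.cvtColor(im,cv2.COLOR_BGR2HSV);g=hsv[...,2]
    m=np.array([489.,49.]);
    def blob(mask,x):
        k,l,s,ce=cv2.connectedComponentsWithStats(mask.astype(np.uint8))
        p=proj(c,x); best=min((i for i in range(1,k) if s[i,4]>80),key=lambda i:np.hypot(*(ce[i]-p)))
        return np.argwhere(l==best)[:,::-1],ce[best]
    w,cw=blob(g>190,[487,134,24]); j,cj=blob((g<62)&(hsv[...,1]<90),[488,110,31])
    (ec,_,_)=cv2.fitEllipse(cv2.convexHull(w.astype(np.int32)))
    cs=onz(c,*ec,24)[:2]; y=(cs-m)/np.linalg.norm(cs-m); 
    J=np.array([onz(c,u,v,30)[:2] for u,v in j]); s=(J-m)@y
    rad=np.array([onz(c,u,v,24)[:2] for u,v in w])-cs; 
    print(n,"case",cs,np.linalg.norm(cs-m),"dial r",np.sqrt(len(w)/np.pi), "jaw px",len(j),cj,"jaw s mean",s.mean(),"face",np.percentile(s,97),"back",np.percentile(s,3),"relative face to case centre",np.linalg.norm(cs-m)-s.mean())
for n in sys.argv[1:]: run(n)
E
python3 gap.py w4 w2
```

```text
w4 case [486.78575927 133.56023142] 84.58921681027063 dial r 22.896645661421744 jaw px 385 [337.16103896 119.14025974] jaw s mean 59.22443199260163 face 62.880657348696325 back 55.504441767864705 relative face to case centre 25.364784817668998
w2 case [486.57933391 133.355137  ] 84.38986172443704 dial r 15.012108426804138 jaw px 4534 [321.92479047 250.4126599 ] jaw s mean -69.40552074908892 face -33.88271567388436 back -116.96294440500559 relative face to case centre 153.79538247352596
```

Call:
carry_out --plan '[{"tx": 0, "ty": 0, "tz": 0, "rx": 0, "ry": 0, "rz": -0.05}, {"tx": 0, "ty": 0, "tz": 0, "rx": 0, "ry": 0, "rz": -0.05}, {"tx": 0, "ty": 0, "tz": 0, "rx": 0, "ry": 0, "rz": -0.05}, {"tx": 0, "ty": 0, "tz": 0, "rx": 0, "ry": 0, "rz": 0}]'

```text
time: 12.45
tool_pos: [488.7, 49.4, 133.6]
tcp_rot: [3.141, 0.0, 1.791]
contact_force: [-0.3, -0.4, -2.6]
grip_width: 13.8
finger_force: 30.0
```

```bash
python3 tq.py w5; python3 gap.py w5
```

```text
12.7 [488.69366981  49.35550329 133.64898362] 1.7916084151754774 -0.27642695490403896 M [-0.00012364 -0.10626501  0.05585185] 0.0202857742491912 F [ 0.55698899  0.51718551 -2.09420342] tau6 0.017400452052243054
[342.16710005 112.88748931] [345.49667188  83.55431728]
w5 case [486.77914717 133.52281453] 84.55198616320061 dial r 22.903595622322865 jaw px 533 [331.54971857 117.62288931] jaw s mean 60.250499483713455 face 63.864116956935995 back 56.61449862423823 relative face to case centre 24.301486679487155
```

Call:
carry_out --plan '[{"tx": 0, "ty": 0, "tz": 0, "rx": 0, "ry": 0, "rz": -0.05}, {"tx": 0, "ty": 0, "tz": 0, "rx": 0, "ry": 0, "rz": -0.05}, {"tx": 0, "ty": 0, "tz": 0, "rx": 0, "ry": 0, "rz": -0.05}, {"tx": 0, "ty": 0, "tz": 0, "rx": 0, "ry": 0, "rz": 0}]'

```text
time: 13.1
tool_pos: [488.7, 49.4, 133.6]
tcp_rot: [3.141, 0.0, 1.641]
contact_force: [0.6, 0.2, -2.5]
grip_width: 13.8
finger_force: 30.0
```

```bash
python3 tq.py w6; python3 gap.py w6
```

```text
13.35 [488.6809323   49.32532322 133.64530802] 1.6416431222647465 -0.12640389592952678 M [-0.01981286 -0.18196756  0.05038469] 0.02486202688091796 F [ 0.93555583  0.33412435 -2.51889957] tau6 0.01927293953485787
[328.57248716 110.80011232] [327.73044485  81.22346628]
w6 case [486.83317518 133.71445609] 84.74216306613813 dial r 22.98683125324351 jaw px 678 [324.68879056 116.78171091] jaw s mean 60.6620414171894 face 64.43444365384205 back 56.89827684556003 relative face to case centre 24.080121648948733
```

```bash
cat > prof.py <<'E'
from h import *
import sys,pickle
def prof(n):
    c=pickle.load(open(n+".pkl","rb"));g=cv2.cvtColor(cv2.imread("pics/"+n+".png"),cv2.COLOR_BGR2GRAY)
    m=np.array([489.,49.]);y=np.array([-.0262,.99966]);x=np.array([y[1],-y[0]])
    s=np.arange(46,76,.25);E=[]
    for a in (-20,-18,-16,-14,14,16,18,20):
        p=np.array([proj(c,[*(m+x*a+y*q),30]) for q in s],np.float32)
        v=cv2.remap(g,p[None,:,0],p[None,:,1],cv2.INTER_LINEAR)[0].astype(float)
        v=cv2.GaussianBlur(v[None],(0,0),2)[0]; d=np.gradient(v); w=(s>58)
        i=np.argmax(np.where(w,d,-99)); E.append((a,s[i],round(d[i],1)))
    print(n,E,np.median([e[1] for e in E]))
for n in sys.argv[1:]: prof(n)
E
python3 prof.py w4 w5 w6
```

```text
w4 [(-20, np.float64(63.75), np.float64(5.2)), (-18, np.float64(63.5), np.float64(4.1)), (-16, np.float64(63.25), np.float64(4.2)), (-14, np.float64(74.25), np.float64(6.2)), (14, np.float64(69.75), np.float64(3.7)), (16, np.float64(63.5), np.float64(3.6)), (18, np.float64(63.5), np.float64(6.3)), (20, np.float64(63.25), np.float64(5.9))] 63.5
w5 [(-20, np.float64(64.5), np.float64(5.4)), (-18, np.float64(64.5), np.float64(4.3)), (-16, np.float64(64.0), np.float64(4.5)), (-14, np.float64(74.5), np.float64(5.7)), (14, np.float64(70.0), np.float64(3.9)), (16, np.float64(64.0), np.float64(3.8)), (18, np.float64(64.5), np.float64(6.9)), (20, np.float64(64.0), np.float64(6.7))] 64.5
w6 [(-20, np.float64(65.0), np.float64(4.8)), (-18, np.float64(65.0), np.float64(4.9)), (-16, np.float64(64.75), np.float64(4.3)), (-14, np.float64(74.5), np.float64(5.3)), (14, np.float64(70.0), np.float64(4.5)), (16, np.float64(64.5), np.float64(4.1)), (18, np.float64(65.0), np.float64(7.4)), (20, np.float64(65.0), np.float64(7.1))] 65.0
```

Call:
carry_out --plan '[{"tx": 0, "ty": 0, "tz": 0, "rx": 0, "ry": 0, "rz": -0.05}, {"tx": 0, "ty": 0, "tz": 0, "rx": 0, "ry": 0, "rz": -0.05}, {"tx": 0, "ty": 0, "tz": 0, "rx": 0, "ry": 0, "rz": 0}]'

```text
time: 13.65
tool_pos: [488.7, 49.3, 133.6]
tcp_rot: [3.141, 0.0, 1.541]
contact_force: [1.3, -0.2, -2.8]
grip_width: 13.5
finger_force: 30.0
```

```bash
python3 tq.py w7; python3 gap.py w7; python3 prof.py w7
```

```text
13.9 [488.68266883  49.33620709 133.64250768] 1.5416779356881127 -0.02642768540599547 M [-0.04898956 -0.25350251  0.04847179] 0.03276170505591631 F [ 1.28673708  0.19252627 -2.64212341] tau6 0.024112589308060706
[319.40175318 110.59051144] [315.77795174  81.24493532]
w7 case [486.87636017 133.87095487] 84.89751955198541 dial r 22.85490151428355 jaw px 724 [316.5538674  116.55662983] jaw s mean 60.91093438598626 face 64.90734091791495 back 56.93513856215089 relative face to case centre 23.986585165999152
w7 [(-20, np.float64(65.5), np.float64(5.3)), (-18, np.float64(65.5), np.float64(5.1)), (-16, np.float64(64.75), np.float64(4.6)), (-14, np.float64(65.0), np.float64(4.6)), (14, np.float64(70.0), np.float64(4.4)), (16, np.float64(65.0), np.float64(4.4)), (18, np.float64(65.25), np.float64(7.2)), (20, np.float64(65.25), np.float64(7.7))] 65.25
```

Call:
carry_out --plan '[{"tx": 0, "ty": 0, "tz": 0, "rx": 0, "ry": 0, "rz": -0.05}, {"tx": 0, "ty": 0, "tz": 0, "rx": 0, "ry": 0, "rz": -0.05}, {"tx": 0, "ty": 0, "tz": 0, "rx": 0, "ry": 0, "rz": 0}]'

```text
time: 14.2
tool_pos: [488.7, 49.3, 133.6]
tcp_rot: [3.141, 0.0, 1.441]
contact_force: [1.1, -0.1, -3.2]
grip_width: 13.8
finger_force: 30.0
```

```bash
python3 tq.py w8; python3 gap.py w8; python3 prof.py w8
```

```text
14.45 [488.67419156  49.29830803 133.62712526] 1.4416541445743638 0.07355978031425289 M [-0.09181658 -0.29793457  0.02590883] 0.01875969478322015 F [ 1.61334647 -0.28900479 -2.1385389 ] tau6 0.030638995813205838
[310.2600718  111.32571329] [303.90273343  82.52256523]
w8 case [486.93904564 133.98443816] 85.00942454672527 dial r 22.595775212167435 jaw px 731 [308.34610123 117.63064295] jaw s mean 60.82405091768806 face 64.80043688743632 back 56.798669724821785 relative face to case centre 24.18537362903721
w8 [(-20, np.float64(65.25), np.float64(6.4)), (-18, np.float64(65.5), np.float64(5.7)), (-16, np.float64(65.0), np.float64(4.9)), (-14, np.float64(65.0), np.float64(4.7)), (14, np.float64(70.0), np.float64(4.4)), (16, np.float64(65.0), np.float64(4.3)), (18, np.float64(65.5), np.float64(7.2)), (20, np.float64(65.25), np.float64(8.1))] 65.25
```

The jaw face has stopped at y≈65.2, with contact at a tool yaw of about 1.585. The target is 0.5 rad beyond that, yaw 1.075, so I turn about 0.37 rad more.

Call:
carry_out --plan '[{"tx": 0, "ty": 0, "tz": 0, "rx": 0, "ry": 0, "rz": -0.05}, {"tx": 0, "ty": 0, "tz": 0, "rx": 0, "ry": 0, "rz": -0.05}, {"tx": 0, "ty": 0, "tz": 0, "rx": 0, "ry": 0, "rz": -0.05}, {"tx": 0, "ty": 0, "tz": 0, "rx": 0, "ry": 0, "rz": -0.05}, {"tx": 0, "ty": 0, "tz": 0, "rx": 0, "ry": 0, "rz": -0.05}, {"tx": 0, "ty": 0, "tz": 0, "rx": 0, "ry": 0, "rz": -0.05}, {"tx": 0, "ty": 0, "tz": 0, "rx": 0, "ry": 0, "rz": -0.05}, {"tx": 0, "ty": 0, "tz": 0, "rx": 0, "ry": 0, "rz": -0.02}, {"tx": 0, "ty": 0, "tz": 0, "rx": 0, "ry": 0, "rz": 0}]'

```text
time: 15.35
tool_pos: [488.8, 49.3, 133.7]
tcp_rot: [3.141, 0.0, 1.072]
contact_force: [2.0, -0.7, -2.8]
grip_width: 13.9
finger_force: 30.0
```

```bash
python3 tq.py w9; python3 gap.py w9; python3 prof.py w9
```

```text
15.6 [488.70266347  49.31316972 133.64611581] 1.0713637699849696 0.4439395854141345 M [-0.2709263  -0.43204584  0.12732636] 0.016081805600055517 F [ 2.02711451 -0.95617362 -3.10814599] tau6 0.10729299858212471
[278.40501768 121.93215578] [262.99029935  97.63011874]
w9 case [487.03374455 134.04016103] 85.0628893753701 dial r 21.177786230693734 jaw px 767 [279.21512386 128.29204694] jaw s mean 60.86877985574951 face 65.07278889335369 back 56.48559618957114 relative face to case centre 24.194109519620596
w9 [(-20, np.float64(64.75), np.float64(9.6)), (-18, np.float64(65.25), np.float64(8.7)), (-16, np.float64(65.0), np.float64(5.9)), (-14, np.float64(65.0), np.float64(5.6)), (14, np.float64(74.0), np.float64(4.9)), (16, np.float64(65.0), np.float64(3.7)), (18, np.float64(65.0), np.float64(4.5)), (20, np.float64(65.25), np.float64(8.0))] 65.0
```

Call:
carry_out --plan '[{"tx": 0, "ty": 0, "tz": 0, "rx": 0, "ry": 0, "rz": 0}, {"tx": 0, "ty": 0, "tz": 0, "rx": 0, "ry": 0, "rz": 0}, {"tx": 0, "ty": 0, "tz": 0, "rx": 0, "ry": 0, "rz": 0}, {"tx": 0, "ty": 0, "tz": 0, "rx": 0, "ry": 0, "rz": 0}, {"tx": 0, "ty": 0, "tz": 0, "rx": 0, "ry": 0, "rz": 0}]' --gripper 0.4

```text
time: 16.1
tool_pos: [488.6, 49.4, 133.7]
tcp_rot: [-3.142, 0.0, 1.071]
contact_force: [1.0, 0.5, -0.2]
grip_width: 49.3
finger_force: 0.0
```

Call:
carry_out --plan '[{"tx": 0, "ty": 0, "tz": 5, "rx": 0, "ry": 0, "rz": 0}, {"tx": 0, "ty": 0, "tz": 10, "rx": 0, "ry": 0, "rz": 0}, {"tx": 0, "ty": 0, "tz": 20, "rx": 0, "ry": 0, "rz": 0}, {"tx": 0, "ty": 0, "tz": 25, "rx": 0, "ry": 0, "rz": 0}, {"tx": 0, "ty": 0, "tz": 25, "rx": 0, "ry": 0, "rz": 0}, {"tx": 0, "ty": 0, "tz": 20, "rx": 0, "ry": 0, "rz": 0}, {"tx": 0, "ty": 0, "tz": 0, "rx": 0, "ry": 0, "rz": 0}]'

```text
time: 16.8
tool_pos: [490.2, 49.3, 242.2]
tcp_rot: [3.135, -0.003, 1.071]
contact_force: [0.2, 0.8, -0.1]
grip_width: 55.0
finger_force: 0.0
```

```bash
python3 tq.py w10; python3 - <<'E'
from h import *
a=cv2.resize(bot.capture("side")[150:260,220:340],(400,366),interpolation=cv2.INTER_CUBIC)
w=cv2.imread("pics/w10.png")[:250,150:550]
im=np.zeros((366,800,3),np.uint8);im[:,:400]=a[:,:,::-1];im[:250,400:]=w;cv2.imwrite("pics/f.png",im)
E
```

```text
17.05 [488.03699519  49.37527139 237.68158864] 1.070781519245208 0.44451868780996007 M [-0.08278248  0.07575513 -0.00781631] 0.009599801168756448 F [-0.44827639  0.04544601 -0.40740857] tau6 -7.657422429474536e-05
[291.72625042 112.99599646] [280.53091171  95.5246149 ]
```

View pics/f.png

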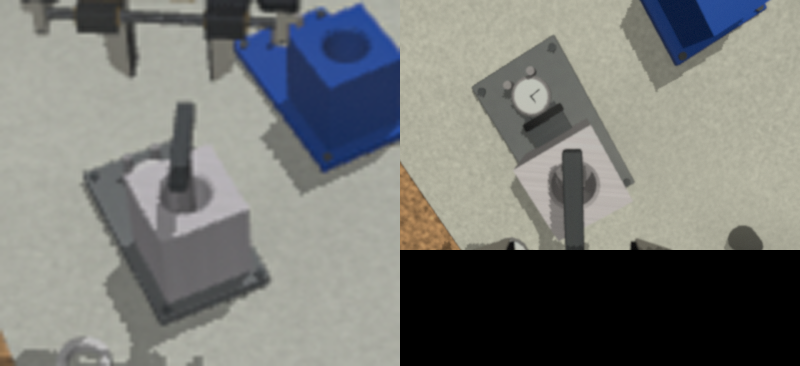

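The key stands upright and released in the shaft, with its bar at (572,200) in the right half of the picture. The jaw rests against the case at (542,118), and the robot is clear of everything.

```bash
python3 -c "
from plant import bot
print(bot.close_job())"
```

```text
the job is handed in; nothing more can be done
None
```

I handed in the job at about 17 s: the key stands released and upright on the stem, turned about 0.5 rad (roughly 29°) past jaw contact, for an estimated 7–10 N on the case; no verdict was shown.

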